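Tighten the book press on the kraft pad until its clutch knob clicks

ROBOT

A 6-joint arm with a two-finger parallel gripper is mounted at the origin on a cart in front of the work surface, level with it; the furniture and walls round the work are solid. World frame = base frame: x ahead of the robot, y to its left, z up, the work surface at z = 0. Lengths are in m, angles in rad, forces in N, time in s.
With the tool pointing down it reaches from about 0.35 to 0.875 m from the base axis. Payload 4.2 kg.
Tool frame: the origin (TCP) lies on the mounting face of the last link; the fingertips stand 173 mm ahead of it and the grasp point (between the pads) lies 155 mm ahead of it; z points along the fingers, y is the direction in which the jaws open and shut (so a half turn about z gives the same grasp; the last joint's range is limited). The gripper opens to 85 mm and grips with 20 to 120 N. Pads are 22 mm wide; open, the fingers measure 114 mm over their backs; the gripper's body (76 mm by 85 mm) begins 54 mm behind the grasp point. The pads swing forward as they close: fully open they stand 13 mm farther back than shut.
Start: joints at [-0.983, 0.385, 0.008, 0, -1.194, -0.259], TCP at [0.202, -0.591, 0.405] pointing down, gripper open.
Joint ranges: [-3.14, 3.14], [-1.21, 2.06], [-1.07, 1.41], [-3.16, 2.05], [-2.99, -0.16], [-3.1, 3.1]. Speed limits (rad/s): [2.79, 2.79, 3.14, 3.14, 3.14, 3.14].

INTERFACE

Orientations are given as [roll, pitch, yaw] about the fixed x, y, z axes, in that order (R = Rz(yaw) Ry(pitch) Rx(roll)).
In Python, from workcell import manip, claw, viewer gives the robot as it stands. Calls block until the motion is done:
- manip.move_to(position, orientation): joint-space move of the TCP to a pose.
- manip.movel(position, frame=None, speed=0.15, until_force=None): straight line of the TCP; frame=None keeps the orientation; speed is the mean speed in m/s. With until_force (N) it stops when the force on the tool has changed by that much, and returns True; else False.
- manip.goto_joints(angles): joint-space move.
- claw.move_gripper(opening): opening from 0.0 (shut) to 1.0 (fully open); the grip force is fixed at half the most; returns when the fingers have stopped.
- manip.dwell(seconds).
- manip.ik(position, orientation): joint angles nearest the present ones, or None.
- viewer.read_camera(name): name is "side" or "top" or "wrist"; returns a dict with "pixels" (384x512x3 uint8, red, green, blue), "fx", "fy", "cx", "cy" (pixels), "rvec" (rotation vector, rad) and "tvec" (3), from world to camera coordinates, as OpenCV has them. Camera axes: x right, y down, z forward; pixel columns grow to the right and rows downward; lengths in m; the calibration is good to about 2 mm. A picture is of the moment at which its call begins. There is no depth.
A pose or a line that the arm cannot do raises manip.IKError and nothing moves.
- manip.job_done(): hands the job in, once; it reports no verdict.
Trained networks look in a picture, given as the dict that the camera call returned (one of the last four; its "shot" number tells which), for a name from the list of things; names that differ only in an ending like _2 or _b are one class to them, and where a whole thing is asked for, a point or a joint stands for the part that bears it (a point fixed in the world has none). Each returns a list of dicts, best first, with "conf" (0 to 1); they miss things now and then, are a little off and sometimes report something else, mostly with a low value. They report only what shows in the picture. A call takes as long as a camera call.
- viewer.look_for(picture, query): "rect" ([left, top, right, bottom] in pixels, round what is visible of it).
Readings, each from a call of its own:
- manip.current_time(): time.
- manip.current_joints(): joint angles.
- manip.current_joint_velocities(): joint speeds.
- manip.current_joint_torque(): joint torques, N m.
- manip.current_tcp_pos(): TCP position.
- manip.current_ee_rot(): TCP orientation.
- manip.current_wrist_force(): force on the tool from outside, world axes, zero at the start.
- manip.current_moment(): the same for the moment, N m.
- manip.current_width(): opening from 0.0 (shut) to 1.0 (fully open).
Only numpy, scipy, OpenCV 4.12 (cv2) and the standard library are available. Lean on these libraries where they do the work, as an engineer would, in place of code of your own. Each camera call takes 0.05 s, during which the arm holds its last target.

TASK

Two small book presses stand on the table. On the one that holds the brown kraft pad, turn the blue knob clockwise until the screw is home and the knob's torque clutch slips by one click (two at the very most), then stop and let go, leaving the screw tight. Leave the knob of the other press, the one with the pale book, as it is.

Things in the scene. Friction and masses are not known exactly. Their poses are not given: they have to be found in the camera images.
- kraft_knob_grip (a point): Blue knob on top of the fixed press (210x228 mm, 102 mm high) that holds the brown kraft pad: disc 43 mm across, on it an upright grip bar 42 mm long, 14 thick, 38 tall, clear all round. This point is on the vertical turning axis, in mid-bar, 14 mm below its top, 24 mm above the disc, 140 mm above the table; x runs along the bar (white stripe on the -x half), z up.
- kraft_screw (a joint): Angle (rad) of that press's screw, seen at the 62 mm steel collar under the knob; grows clockwise from above. Starts 0.2 to 1.0 rad short of its end stop at 1.2, where the foot board is tight on the pad and the collar's black tick points at the red dot on the grey bridge. Turns at 0.04 N m, stays where left, turns back with the knob.
- kraft_clutch (a joint): Slip (rad) of the knob against the collar, growing clockwise. Starts at 0: white stripe in line with black tick. Knob and collar turn together until the screw is at its stop; then the collar stands still and the knob slips on at a steady 0.15 N m. Each 0.35 rad (20 degrees) of slip counts as one click (smooth, silent); the stripe then leads the tick by the slip.
- pale_knob_tip (a point): Top edge of the bar, at its white-stripe end, on the other press's blue knob: 21 mm from that knob's axis, 154 mm above the table. That press is alike but holds a thin pale book; its knob must not be turned.

How it is judged:
On the way, in this order (a step that is already met when the one before it is completed fails the run):
1. the screw of the kraft pad's press is turned home (value of joint kraft_screw above 1.14 rad).
2. the knob slips on through its clutch (value of joint kraft_clutch above 0.25 rad and value of joint kraft_screw above 1.1 rad), for 0.1 s.
At the end, for the whole second after the job is handed in: The kraft pad's press has its screw within 0.1 rad of its end stop (above 1.1 rad), its knob has slipped between 0.2 and 0.8 rad (about one to two clicks) past it, and the other press's knob tip is within 6 mm of where it was (value of joint kraft_screw above 1.1 rad and value of joint kraft_clutch between 0.2 and 0.8 rad and distance of pale_knob_tip from where it was at the start of the episode below 0.006 m); the robot touches nothing.
It fails at once if the knob is turned on well past the second click (more than 0.8 rad of slip) (value of joint kraft_clutch above 0.8 rad).
It fails at once if the other press's knob is turned (its tip moves more than 6 mm) (distance of pale_knob_tip from where it was at the start of the episode above 0.006 m).
It also fails if it takes over 32 s, if anything falls off the work surface, if the arm or the gripper's body presses on something with over 40 N, if the wrist force passes 120 N, or if a joint passes its speed limit or range.

## Working session

There is one attempt and no reset: what is moved stays moved. The work goes in short steps, each a Python script; the robot and the scene stay as the last script left them, time stands still between calls to the robot, and variables do not carry over. Pictures are saved under pics/ and viewed, and the job is handed in when it is done.

```bash
mkdir -p pics; ls
python3 - <<'E'
from workcell import manip, claw, viewer
import cv2
for n in ["top","side","wrist"]:
    p=viewer.read_camera(n); cv2.imwrite(f"pics/a_{n}.png",p["pixels"][:,:,::-1])
    print(n,p["fx"],p["fy"],p["cx"],p["cy"],p["rvec"],p["tvec"])
    for q in ["kraft_knob_grip","kraft_screw"]:
        print(q,[(d["rect"],round(d["conf"],2)) for d in viewer.look_for(p,q)])
print(manip.current_time(),manip.current_ee_rot())
E
```

```text
pics
top 417.4654448389088 417.4654448389088 262.6761758299547 193.34878474843757 [ 2.13989056 -2.19605056  0.17808896] [-0.01797878  0.51438871  0.99819084]
kraft_knob_grip [([167.5, 181.3, 190.4, 202.2], 0.56)]
kraft_screw [([164.4, 176.4, 192.1, 203.8], 0.67)]
side 464.21139013290923 464.21139013290923 252.0401858871202 184.03224593086452 [ 0.09409931  2.70236183 -1.55738896] [0.5066145  0.11980753 1.09139056]
kraft_knob_grip [([242.5, 230.2, 268.1, 257.2], 0.92)]
kraft_screw [([257.2, 137.8, 276.2, 159.6], 0.57)]
wrist 321.4881823409907 321.4881823409907 248.23558415600496 191.62644845552958 [-1.72435547 -2.40729395 -0.33656359] [ 0.62481479 -0.03635756  0.37729143]
kraft_knob_grip []
kraft_screw []
0.45 [ 3.14145284e+00 -7.76612584e-06 -2.81284974e+00]
```

View pics/a_top.png

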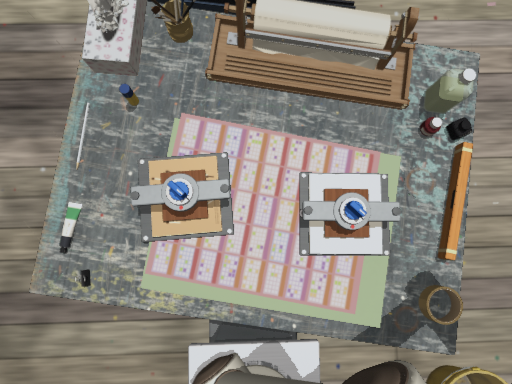

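View pics/a_side.png

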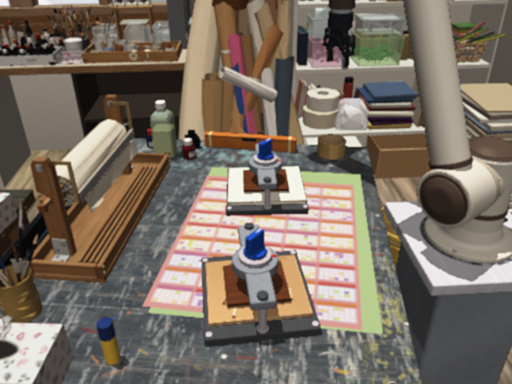

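Run:
```python
import cv2
a=cv2.imread("pics/a_top.png")[160:280,130:230]; cv2.imwrite("pics/a_top_z.png",cv2.resize(a,(500,600),interpolation=cv2.INTER_CUBIC))
a=cv2.imread("pics/a_side.png")[120:280,190:350]; cv2.imwrite("pics/a_side_z.png",cv2.resize(a,(600,600),interpolation=cv2.INTER_CUBIC))
```

```text
(no output)
```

View pics/a_top_z.png

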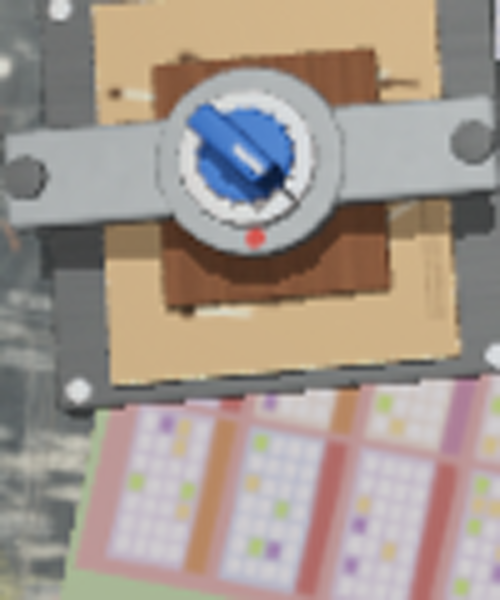

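View pics/a_side_z.png

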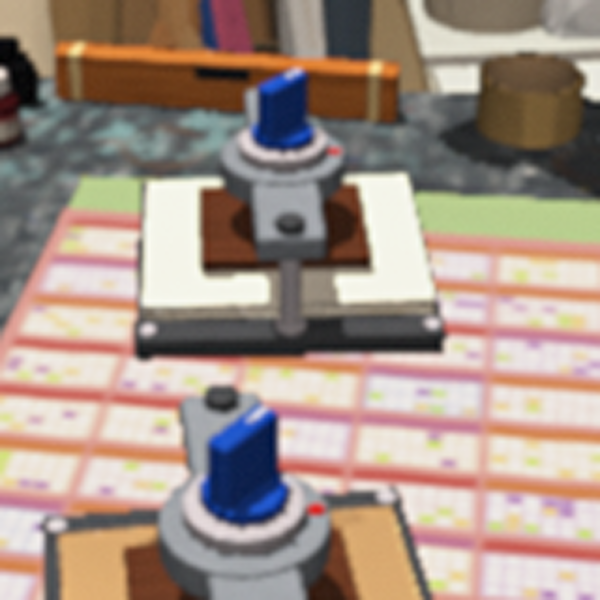

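```bash
cat > h.py <<'E'
from workcell import manip, claw, viewer
import cv2, numpy as np
from scipy.spatial.transform import Rotation as Ro
def K(p): return np.array([[p["fx"],0,p["cx"]],[0,p["fy"],p["cy"]],[0,0,1.]])
def ray(p,uv,z):
    R=cv2.Rodrigues(np.array(p["rvec"],float))[0]; c=-R.T@np.array(p["tvec"])
    d=R.T@np.linalg.inv(K(p))@np.array([uv[0],uv[1],1.]); return c+d*(z-c[2])/d[2]
def proj(p,X): return cv2.projectPoints(np.atleast_2d(np.array(X,float)),np.array(p["rvec"],float),np.array(p["tvec"],float),K(p),None)[0][:,0]
E
python3 - <<'E'
from h import *
p=viewer.read_camera("top"); s=viewer.read_camera("side");w=viewer.read_camera("wrist")
for z in (.102,.11,.116):print(ray(p,(179,191.6),z))
print("dot",ray(p,(181.2,207.5),.102),"tick",ray(p,(188.4,199.6),.108))
# side: stripe/top of knob
print("side disc ctr", ray(s,(190+245/3.75,120+510/3.75),.108))
print(ray(s,(190+243/3.75,120+430/3.75),.154))
R=cv2.Rodrigues(np.array(w["rvec"]))[0]; c=-R.T@np.array(w["tvec"])
T=np.array(manip.current_tcp_pos());Rt=Ro.from_euler("xyz",manip.current_ee_rot()).as_matrix()
print("cam in tcp",Rt.T@(c-T),"\n",Rt.T@R.T)
for yaw in np.arange(-3,3.2,.5):
    q=manip.ik([.55,.18,.40],[np.pi,0,yaw]); print(round(yaw,2),None if q is None else np.round(q,2))
E
```

```text
[0.51344821 0.16312226 0.102     ]
[0.51231943 0.16178769 0.11      ]
[0.51147284 0.16078676 0.116     ]
dot [0.47664142 0.15818539 0.102     ] tick [0.49369734 0.1408661  0.108     ]
side disc ctr [0.51108451 0.17238417 0.108     ]
[0.51139559 0.16829809 0.154     ]
cam in tcp [0.06926896 0.0001439  0.03162723] 
 [[-1.13997740e-03 -9.61655706e-01 -2.74257185e-01]
 [ 9.99999159e-01 -9.26445536e-04 -9.08106769e-04]
 [ 6.19201711e-04 -2.74257989e-01  9.61655953e-01]]
-3.0 [ 0.6   0.31 -0.12 -0.   -1.14 -2.03]
-2.5 [ 0.6   0.31 -0.12 -0.   -1.14 -1.53]
-2.0 [ 0.6   0.31 -0.12  0.   -1.14 -1.03]
-1.5 [ 0.6   0.31 -0.12  0.   -1.14 -0.53]
-1.0 [ 0.6   0.31 -0.12  0.   -1.14 -0.03]
-0.5 [ 0.6   0.31 -0.12  0.   -1.14  0.47]
0.0 [ 0.6   0.31 -0.12  0.   -1.14  0.97]
0.5 [ 0.6   0.31 -0.12  0.   -1.14  1.47]
1.0 [ 0.6   0.31 -0.12  0.   -1.14  1.97]
1.5 [ 0.6   0.31 -0.12  0.   -1.14  2.47]
2.0 [ 0.6   0.31 -0.12  0.   -1.14  2.97]
2.5 [ 0.6   0.31 -0.12  0.   -1.14 -2.81]
3.0 [ 0.6   0.31 -0.12 -0.   -1.14 -2.31]
```

Run:
```python
from h import *
manip.move_to([.512,.165,.42],[np.pi,0,-2.29])
w=viewer.read_camera("wrist"); cv2.imwrite("pics/b_w.png",w["pixels"][:,:,::-1])
import pickle; pickle.dump(w,open("b_w.pkl","wb"))
print(np.round(manip.current_joints(),3),manip.current_tcp_pos(),manip.current_time())
for z in(.102,.11,.116,.154): print(z,proj(w,[.512,.165,z]))
```

```text
[ 0.612  0.226 -0.181  0.    -1.164 -1.333] [0.51220648 0.16443814 0.41996471] 3.525
0.102 [[249.12323268 179.0106707 ]]
0.11 [[249.14167531 181.12790026]]
0.116 [[249.15617004 182.79190836]]
0.154 [[249.26386101 195.1549267 ]]
```

View pics/b_w.png

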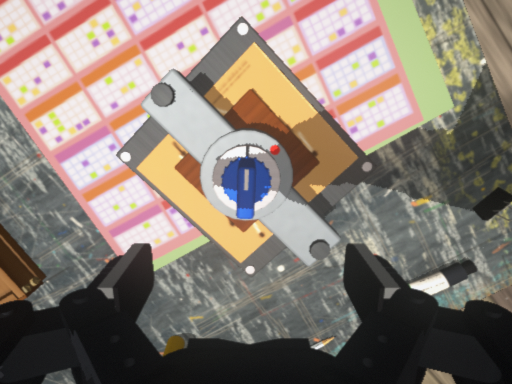

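Run:
```python
from h import *
import pickle; w=pickle.load(open("b_w.pkl","rb"))
a=cv2.imread("pics/b_w.png")[125:225,195:300]; cv2.imwrite("pics/b_z.png",cv2.resize(a,(630,600),interpolation=cv2.INTER_CUBIC))
im=w["pixels"].astype(int); 
m=((im[:,:,2]>im[:,:,0]+50)).astype(np.uint8); m[:125]=0;m[225:]=0;m[:,:195]=0;m[:,300:]=0
ys,xs=np.nonzero(m); print(xs.min(),xs.max(),ys.min(),ys.max(),m.sum())
r=(im[:,:,0]>150)&(im[:,:,1]<90)&(im[:,:,2]<90); r[:, :260]=0; r[:,290:]=0;r[:140]=0;r[165:]=0
ys,xs=np.nonzero(r); print("red",xs.mean(),ys.mean(),len(xs))
```

```text
222 270 156 218 1797
red 274.8095238095238 149.71428571428572 63
```

View pics/b_z.png

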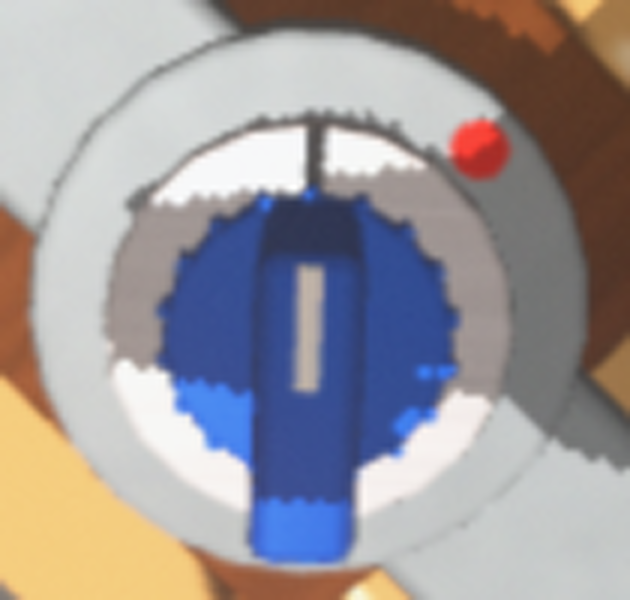

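Run:
```python
from h import *
import pickle; w=pickle.load(open("b_w.pkl","rb"))
for zc in(.106,.112):
  c=ray(w,(246.55,177.7),zc); print("c",c)
  for n,uv,z in(("red",(274.8,149.7),.102),("tick",(247.5,150),zc),("stripe0",(246.8,169.2),.154),("stripe1",(246,190),.154)):
    d=ray(w,uv,z); e=d-c; print(n,d,np.hypot(*e[:2]),np.arctan2(e[1],e[0]))
a=ray(w,(246.8,168.3),.154)-ray(w,(245.2,217.5),.154); print(np.arctan2(a[1],a[0]),np.hypot(*a[:2]))
print((ray(w,(246.8,168.3),.154)+ray(w,(245.2,217.5),.154))/2)
```

```text
c [0.51230652 0.16181847 0.106     ]
red [0.47702024 0.15991797 0.102     ] 0.03533742479437226 -3.087785145520409
tick [0.49510122 0.14357823 0.106     ] 0.02507447068520156 -2.327004756593224
stripe0 [0.5000997 0.1486702 0.154    ] 0.017941115067341577 -2.319080960143987
stripe1 [0.51117024 0.16031031 0.154     ] 0.0018883014164335725 -2.2164835848416438
c [0.51133468 0.16076789 0.112     ]
red [0.47702024 0.15991797 0.102     ] 0.034324962859035996 -3.1168291255254665
tick [0.49449494 0.1429152  0.112     ] 0.024541705064422666 -2.3270047565932237
stripe0 [0.5000997 0.1486702 0.154    ] 0.016509964388635844 -2.319236933764366
stripe1 [0.51117024 0.16031031 0.154     ] 0.0004862291602740468 -1.9157887136697735
-2.325325248540347 0.038905900030119484
[0.51297322 0.16233236 0.154     ]
```

Run:
```python
from h import *
o=[np.pi,0,-2.325]
manip.move_to([.512,.1615,.36],o)
hit=manip.movel([.512,.1615,.298],speed=.08,until_force=8)
print(hit,manip.current_tcp_pos(),manip.current_wrist_force())
if not hit:
    claw.move_gripper(0.0)
    print(manip.current_width(),manip.current_wrist_force(),manip.current_moment(),manip.current_time(),np.round(manip.current_joints(),3),manip.current_ee_rot())
w=viewer.read_camera("wrist"); cv2.imwrite("pics/c_w.png",w["pixels"][:,:,::-1])
```

```text
False [0.51226292 0.16168554 0.29858872] [-0.13227816  0.14295421  0.78007755]
0.15269644861861734 [ 0.58000478 -1.58984159  1.49735608] [-0.31089682 -0.11493092  0.05229957] 5.45 [ 0.608  0.341 -0.355  0.    -0.874 -1.362] [-3.14117952e+00  2.31583082e-04 -2.32491456e+00]
```

View pics/c_w.png

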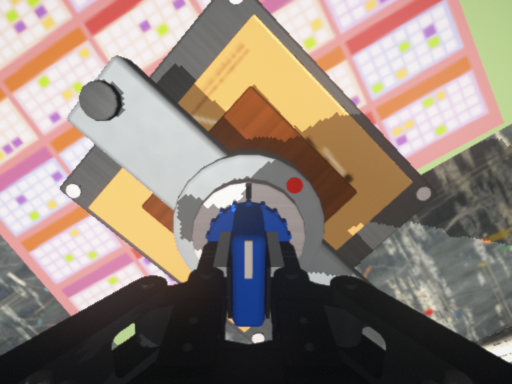

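The jaws hold the bar, with a width of about 13 mm. The tick is at (248,188) and the red dot at (295,185). I'll turn in steps and watch the moment.

Run:
```python
from h import *
q0=np.array(manip.current_joints()); np.save("q0.npy",q0)
for d in (.5,.65,.75,.85,.95):
    q=q0.copy(); q[5]-=d; manip.goto_joints(list(q))
    print(d,round(manip.current_joints()[5]-q0[5],3),np.round(manip.current_wrist_force(),1),np.round(manip.current_moment(),3),round(manip.current_joint_torque()[5],3),manip.current_width(),manip.current_time())
w=viewer.read_camera("wrist"); cv2.imwrite("pics/d_w.png",w["pixels"][:,:,::-1])
import pickle; pickle.dump(w,open("d_w.pkl","wb"))
a=w["pixels"][130:330,150:350,::-1]; cv2.imwrite("pics/d_z.png",cv2.resize(a,(600,600),interpolation=cv2.INTER_CUBIC))
```

```text
0.5 -0.498 [-2.9  3.8  2. ] [ 0.908  0.783 -0.009] 0.006 0.15626205620039027 6.05
0.65 -0.648 [-2.8  3.7  2.3] [ 1.327  1.006 -0.041] -0.033 0.15440382209237546 6.3167
0.75 -0.748 [-3.7  4.6  1.9] [ 1.436  1.125 -0.074] -0.016 0.1551238637408387 6.5667
0.85 -0.848 [-3.8  5.6  2.1] [ 1.561  1.132 -0.039] -0.015 0.15519911442410758 6.8167
0.95 -0.948 [-3.5  5.4  2. ] [ 1.667  1.223 -0.021] -0.015 0.1511897713452759 7.0667
```

View pics/d_z.png

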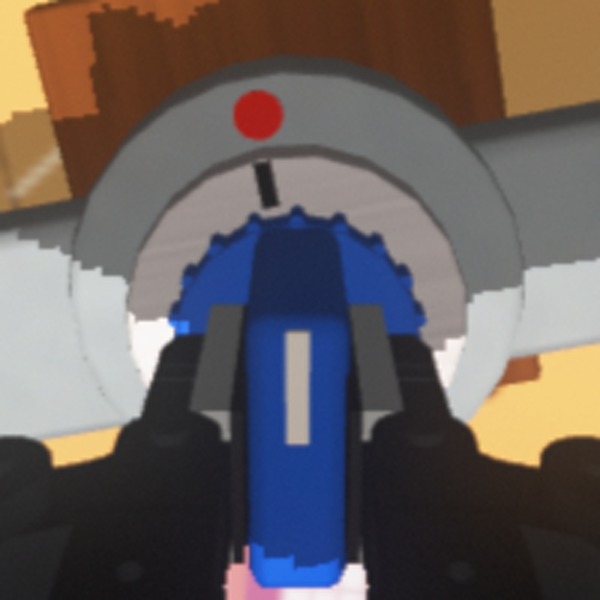

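```bash
cat >> h.py <<'E'
def slip(w,px,z=.108,c=(.512,.1616)):
    d=ray(w,px,z)-np.array([*c,0]); return np.arctan2(d[1],d[0])
E
python3 - <<'E'
from h import *
import pickle; w=pickle.load(open("d_w.pkl","rb"))
yaw=manip.current_ee_rot()[2]
for px in((262,165),(271,205),(258,115)):
    u=(150+px[0]/3,130+px[1]/3)
    print(px,ray(w,u,.108),[((slip(w,u,z)-yaw+np.pi)%(2*np.pi)-np.pi) for z in(.102,.108)], "yaw",yaw)
E
```

```text
(262, 165) [0.48388576 0.16081299 0.108     ] [np.float64(0.17653456992319772), np.float64(0.15948592973824027)] yaw 3.010092776925688
(271, 205) [0.49113882 0.16134036 0.108     ] [np.float64(0.16562610297261138), np.float64(0.14394535512703577)] yaw 3.010092776925688
(258, 115) [0.47521769 0.16137554 0.108     ] [np.float64(0.1487521619981509), np.float64(0.13760211626478025)] yaw 3.010092776925688
```

Slip is about 0.16 rad and the tick is on the red dot. I'll turn 0.32 rad more, to about 0.48.

Run:
```python
from h import *
q0=np.load("q0.npy")
for d in (1.1,1.27):
    q=q0.copy(); q[5]-=d; manip.goto_joints(list(q))
    print(d,np.round(manip.current_joints()[5]-q0[5],3),np.round(manip.current_moment(),3),manip.current_time())
manip.dwell(.2)
w=viewer.read_camera("wrist"); cv2.imwrite("pics/e_w.png",w["pixels"][:,:,::-1])
a=w["pixels"][130:330,150:350,::-1]; cv2.imwrite("pics/e_z.png",cv2.resize(a,(600,600),interpolation=cv2.INTER_CUBIC))
import pickle; pickle.dump((w,manip.current_ee_rot()[2]),open("e_w.pkl","wb"))
```

```text
1.1 -1.098 [ 1.857  1.202 -0.028] 7.3833
1.27 -1.268 [2.062 1.176 0.017] 7.6667
```

View pics/e_z.png

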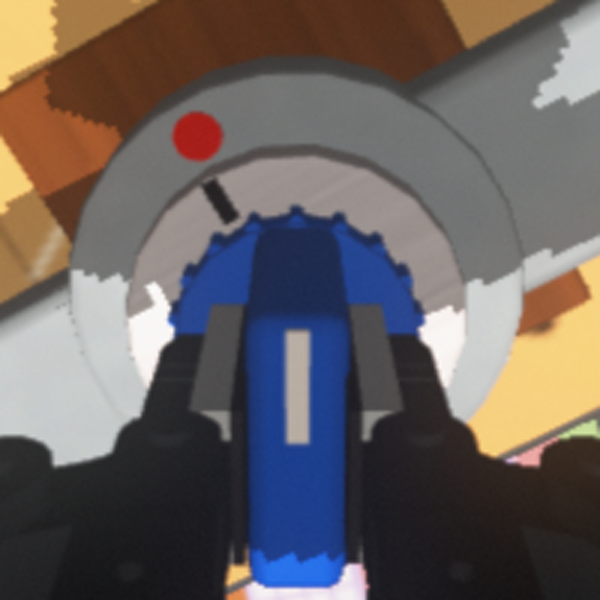

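The tick at (220,200) still points at the red dot, and the stripe leads it by about 0.48 rad. Next I'll open the jaws, lift and check.

Run:
```python
from h import *
import pickle; w,yaw=pickle.load(open("e_w.pkl","rb"))
for px in((210,183),(230,218)): print("slip",((slip(w,(150+px[0]/3,130+px[1]/3))-yaw+np.pi)%(2*np.pi)-np.pi))
claw.move_gripper(1.0)
p=np.array(manip.current_tcp_pos()); manip.movel([p[0],p[1],.42],speed=.12)
manip.dwell(.2)
w=viewer.read_camera("wrist"); cv2.imwrite("pics/f_w.png",w["pixels"][:,:,::-1])
a=w["pixels"][125:225,195:300,::-1]; cv2.imwrite("pics/f_z.png",cv2.resize(a,(630,600),interpolation=cv2.INTER_CUBIC))
t=viewer.read_camera("top")["pixels"][:,:,::-1]; s=viewer.read_camera("side")["pixels"][:,:,::-1]; cv2.imwrite("pics/f_top.png",t)
a=np.hstack([cv2.resize(x[190:235,325:385],(400,300)) for x in (cv2.imread("pics/a_top.png"),t)]);cv2.imwrite("pics/f_pale.png",a)
print(manip.current_width(),manip.current_wrist_force(),manip.current_time(),manip.current_ee_rot())
```

```text
slip 0.4780596274988209
slip 0.47649666419122294
0.9971557319752978 [-0.95693037  0.5051838  -0.58272478] 10.125 [-3.14112617e+00  1.39725519e-04  2.68824206e+00]
```

View pics/f_z.png

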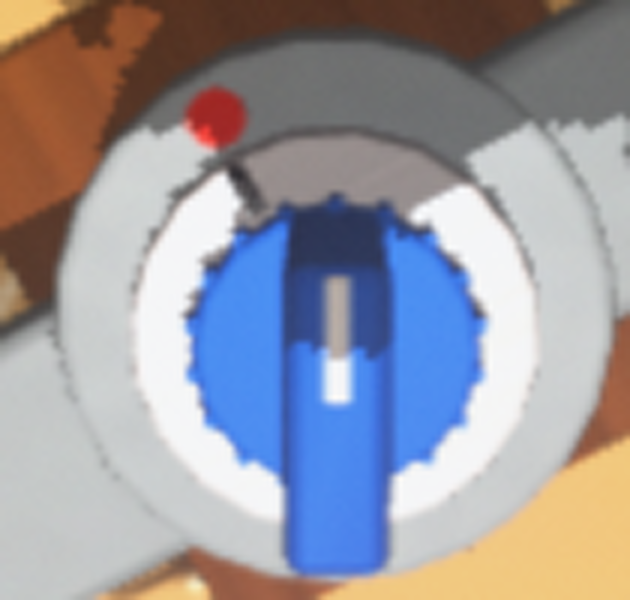

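View pics/f_pale.png

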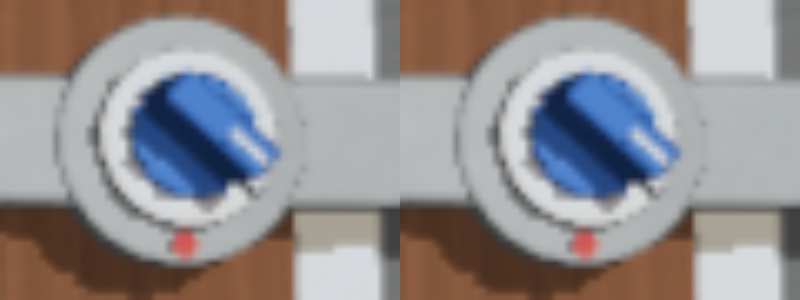

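After release, the tick still points at the red dot, the stripe leads it by about 0.5 rad, and the pale knob looks unchanged.

```bash
python3 -c "
from h import *
manip.job_done(); print(manip.current_time())"
```

```text
the job is handed in; nothing more can be done
the job is handed in; nothing more can be done
```

I turned the kraft press's blue knob clockwise by 1.27 rad. The screw came home after about 0.8 rad and the clutch then slipped a bit more than one click. I then let go, lifted clear and handed the job in; the clock read about 10 s at the last check, before hand-in.

- **Screw and clutch:** with the jaws still closed, the wrist picture gave a slip of about 0.48 rad (allowed 0.2 to 0.8). The collar's tick pointed at the red dot. After release, the tick was still on the dot and the stripe led it by about the same amount.
- **Other press:** before-and-after top pictures of the pale book's press show its knob unchanged.
- **Release:** the gripper was fully open at 0.42 m, with a wrist force of about 1 N.
- **Check that disagreed:** the wrist moment about the vertical did not show the clutch's 0.15 N m clearly. I judged the end stop and the slip from the pictures alone.

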